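Set the guarded dial of the light table

TASK

On the illustrator's desk stand two grey control boxes with the same black dial. On the one whose dial is guarded by a hinged cover, lift the cover by its wire handle and lay it right back so that it stays fully open by itself, then turn the dial beneath it clockwise until its pointer is on the long mark. Leave the uncovered dial of the other box as it is.

Things in the scene. Friction and masses are not known exactly. Their poses are not given: they have to be found in the camera images.
- console: Guarded grey control box, fixed, 127 (x) x 110 (y) mm, top panel 45 mm above the desk. Origin: on the desk under its centre, z up. Cover hinge along y at x +62, z 45 mm. Dial axis upright at x +26, y 0. On the panel round the dial: six short black marks and a long thick one, on its +x (hinge) side. Some 90 mm behind the hinge stay free for the open cover.
- cover (a joint): Grey cover over the dial, an upturned tray 70 (x) x 76 x 45 mm high. Rad: 0 shut, 2.35 laid back on its stop behind the hinge. Handle: steel bar 10 mm thick along y, 50 mm free, 36 mm before the cover's front; shut, its middle is at x -44, y 0, z 81 mm of the box, and it goes round with the cover. Free hinge, 0.1 kg: let go under 0.9 rad it falls shut, over 1.1 it falls gently open and stays.
- dial (a joint): Black dial under the cover. Rad, growing clockwise from above: 0 = pointer to the box's +y, 1.571 = on the long mark (+x). Starts at 0.2 to 0.75, range -0.4 to 2.4, turns at 0.04 N m, stays where left. Disc of radius 18 mm with an upright grip bar 42 long, 12 thick, 51 to 85 mm above the desk; grip it across the 12 mm at about 75 mm. White line on top = pointer end.
- lamp_pointer (a point): Pointer end, on top of the bar, of the other, uncovered dial, to be left alone: 85 mm above the desk, 20 mm from that dial's axis. That dial is like the guarded one and stands in the middle of a fixed grey box 100 x 100 x 45 mm.
There are look-alikes about, which are no part of the job. Leave any green look-alike of the console alone.

How it is judged:
By the outcome, as a careful person would: the job done as asked, in the order asked, and still so for the second after the job is handed in, with the robot touching nothing.
It also fails if it takes over 54 s, if anything falls off the work surface, if the arm or the gripper's body presses on something with over 40 N, if the wrist force passes 120 N, or if a joint passes its speed limit or range.

ROBOT

A 6-joint arm with a two-finger parallel gripper is mounted at the origin on the work surface. World frame = base frame: x ahead of the robot, y to its left, z up, the work surface at z = 0. Lengths are in m, angles in degrees, forces in N, time in s.
With the tool pointing down it reaches from about 0.25 to 0.725 m from the base axis. Payload 9.7 kg.
Tool frame: the origin (TCP) lies at the very end of the fingers, on their centre line; the grasp point (between the pads) lies 19 mm behind it; z points along the fingers, y is the line along which they close (so a half turn about z gives the same grasp; the last joint's range is limited). The gripper opens to 85 mm and grips with 20 to 120 N. Pads are 22 mm wide; open, the fingers measure 114 mm over their backs; the gripper's body (76 mm by 85 mm) begins 54 mm behind the grasp point. The pads swing forward as they close: fully open they stand 13 mm farther back than shut.
Start: joints at [-64.057, 4.979, 10.078, 95.1, 0, 90], TCP at [0.241, -0.495, 0.231] pointing down, gripper open.
Joint ranges: [-179.16, 179.16], [-48.56, 103.87], [-65.8, 70.77], [-126.05, 130.52], [-82.76, 87.17], [-180, 180]. Speed limits (degrees/s): [127.2, 127.2, 147.25, 180, 180, 180].

INTERFACE

Orientations are given as [roll, pitch, yaw] about the fixed x, y, z axes, in that order (R = Rz(yaw) Ry(pitch) Rx(roll)).
In Python, from workcell import bot, viewer, finder gives the robot as it stands. The module is installed in compiled form; this text tells all that it offers.
- The arm moves only by the shell command python3 -m inch 'ROWS' [FORCE]. ROWS is JSON, a list that holds one entry, the list of rows, each a list of 7 numbers: the opening in per cent of the stroke, from 0 (shut) to 100 (fully open), then the shift along the tool's x, y, z in mm, then the turn, a rotation vector about the tool's x, y, z in degrees. In form: [[[grip, tx, ty, tz, ax, ay, az], ...]]. A call has 1 to 8 rows; each row shifts and turns the commanded pose from where the row before left it, along the tool's axes as they then stand; what a row does not reach is not made up. A row lasts 1/8 s, in which the tool goes at most 62.5 mm and 10.7 degrees, less where a joint would pass 70% of its speed; a pose out of reach is approached as far as the arm can. A call with a gripper value outside its range is refused whole. The fingers move at their own pace and stop on an object; FORCE is the grip in N (left out, the last holds). Time passes only in rows, so rows that do not move let the fingers close. It gives the time, the measured TCP pose, the force, the opening and the grip force at its end, in the units of the state.
- bot.get_obs(): the state, without advancing time (a new reading comes with each control period).
- viewer.camera(name): name is "side" or "top"; returns a dict with "pixels" (480x640x3 uint8, red, green, blue), "vfov" (degrees; the focal length in pixels is half the picture's height over the tangent of half this angle, whatever the lens; pixels are square), "cx", "cy" (the principal point, pixels), "k1" (the pictures are not rectified: a ray, as slopes to the right and down, at radius r is drawn at 1 + k1 r^2 times it, then the intrinsics apply), "R" (3x3) and "t" (3): a world point X has camera coordinates R X + t. Camera axes: x right, y down, z forward; pixel columns grow to the right and rows downward; lengths in m; the calibration is good to about 2 mm. A picture is of the moment at which its call begins. There is no depth.
- bot.job_done(): hands the job in; it is judged then, once.
Trained networks look in the newest picture that a camera, given by its name, has taken for a name from the list of things; names that differ only in an ending like _2 or _b are one class to them, and where a whole thing is asked for, a point or a joint stands for the part that bears it (a point fixed in the world has none). Each returns a list of dicts, best first, with "conf" (0 to 1); they miss things now and then, are a little off and sometimes report something else, mostly with a low value. They report only what shows in the picture. A call takes as long as a camera call. They do not tell look-alikes from the thing itself.
- finder.outline_of(camera, thing): "pixels" (480x640 bool, what is visible of it) and "extent" ([centre column, centre row, width, height] in pixels, round what is visible of it).
- finder.mark_of(camera, thing): "position" ([column, row] in pixels: a listed point, or the origin of a listed thing).
The state is a dict: "time": time; "q": joint angles; "qd": joint speeds; "joint_efforts": joint torques, N m; "ee_pos": TCP position; "tcp_rot": TCP orientation; "wrist_force": force on the tool from outside, world axes, zero at the start; "torque": the same for the moment, N m; "opening": finger opening in m; "grasp_force": force on a finger pad.
Only numpy, scipy, OpenCV 4.12 (cv2) and the standard library are available. Lean on these libraries where they do the work, as an engineer would, in place of code of your own. Each camera call takes 0.05 s, during which the arm holds its last target. There are 200 camera calls.

## Working session

There is one attempt and no reset: what is moved stays moved. The work goes in short steps, Python scripts to look and compute and a shell command to move; the robot and the scene stay as the last step left them, time stands still between calls to the robot, and variables do not carry over. Pictures are saved under pics/ and viewed, at most 10 in all, crops included, and the job is handed in when it is done.

```bash
mkdir -p pics; cat > h.py <<'E'
import numpy as np, cv2
from workcell import bot, viewer, finder
def K(c):
    f=240/np.tan(np.radians(c["vfov"]/2)); return np.array([[f,0,c["cx"]],[0,f,c["cy"]],[0,0,1.]])
def proj(c,P):
    P=np.atleast_2d(P).astype(float); R=np.array(c["R"]);t=np.array(c["t"])
    return cv2.projectPoints(P.reshape(-1,1,3),cv2.Rodrigues(R)[0],t,K(c),np.array([c["k1"],0,0,0.]))[0].reshape(-1,2)
def back(c,uv,z):
    R=np.array(c["R"]);t=np.array(c["t"])
    u=cv2.undistortPoints(np.array(uv,float).reshape(-1,1,2),K(c),np.array([c["k1"],0,0,0.])).reshape(-1,2)
    o=-R.T@t; d=np.c_[u,np.ones(len(u))]@R
    return o+d*((z-o[2])/d[:,2])[:,None]
E
python3 - <<'E'
from h import *
np.set_printoptions(precision=4,suppress=True)
ims=[]
for n in("top","side"):
    c=viewer.camera(n); cv2.imwrite(f"pics/{n}0.png",c["pixels"][:,:,::-1])
    print(n,c["vfov"],c["k1"],-np.array(c["R"]).T@c["t"])
    for th in("console","cover","dial","lamp_pointer"):
        print(th,[(round(m["conf"],2),np.round(m["position"])) for m in finder.mark_of(n,th)],[(round(m["conf"],2),np.round(m["extent"])) for m in finder.outline_of(n,th)])
print(bot.get_obs())
E
```

```text
top 54.176752640722626 -0.07580169422968291 [ 0.4229 -0.1967  1.2525]
console [(0.73, array([482., 295.])), (0.64, array([317., 214.]))] [(0.85, array([314., 212.,  49.,  60.])), (0.8, array([487., 300.,  62.,  67.]))]Traceback (most recent call last):
  File "<stdin>", line 8, in <module>
ValueError: it knows: console, lamp_pointer
```

View pics/top0.png

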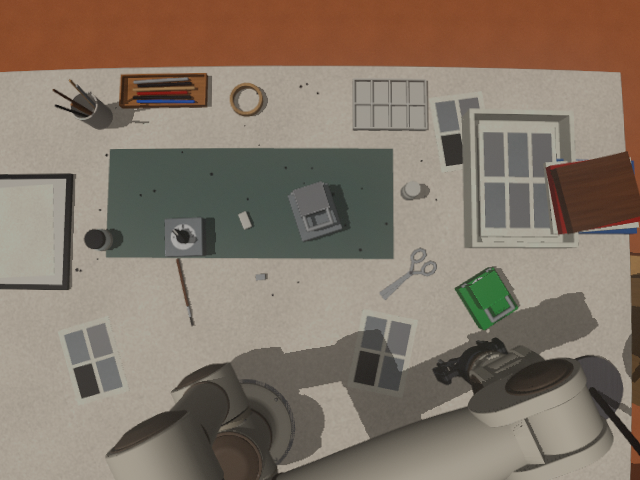

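The top view shows three candidates: the grey covered box at (316,212), the green look-alike at (487,298) and the uncovered dial box at (184,237). The grey covered box fits the description, so I'll check it in a close crop together with the side view.

```bash
python3 - <<'E'
from h import *
np.set_printoptions(precision=4,suppress=True)
c=viewer.camera("top"); a=cv2.resize(c["pixels"][165:265,270:370,::-1],(600,600),interpolation=cv2.INTER_CUBIC); cv2.imwrite("pics/crop1.png",a)
for n in("top","side"):
    c=viewer.camera(n); cv2.imwrite(f"pics/{n}1.png",c["pixels"][:,:,::-1])
    print(n,c["vfov"],c["k1"],-np.array(c["R"]).T@c["t"])
    for th in("console","lamp_pointer"):
        mm=finder.mark_of(n,th)
        print(th,[(round(m["conf"],2),np.round(m["position"],1),back(c,m["position"],0 if th=="console" else .085)[0]) for m in mm],[(round(m["conf"],2),np.round(m["extent"])) for m in finder.outline_of(n,th)])
        if n=="top" and th=="console":
          for m in finder.outline_of(n,th):
            cn=cv2.findContours(m["pixels"].astype(np.uint8),0,1)[0]; print(cv2.minAreaRect(max(cn,key=len)))
E
```

```text
top 54.176752640722626 -0.07580169422968291 [ 0.4229 -0.1967  1.2525]
console [(0.94, array([479.6, 299.3]), array([ 0.3403, -0.6228,  0.    ])), (0.68, array([318.8, 215.2]), array([ 0.5643, -0.1916,  0.    ]))] [(0.88, array([315., 213.,  53.,  61.])), (0.59, array([486., 298.,  61.,  65.]))]
((314.56927490234375, 210.13601684570312), (53.50100326538086, 43.26253890991211), 72.47443389892578)
((485.9888000488281, 297.88201904296875), (51.72789764404297, 46.10990905761719), 57.9946174621582)
lamp_pointer [(0.76, array([172.6, 226.8]), array([0.5246, 0.1764, 0.085 ]))] [(0.52, array([182., 235.,  15.,  20.]))]
side 55.10932639996026 -0.09626776224325366 [-0.1891  0.5469  0.735 ]
console [(0.86, array([293.3, 261. ]), array([ 0.5598, -0.1726,  0.    ])), (0.62, array([444.9, 225.5]), array([ 0.3463, -0.6297,  0.    ]))] [(0.7, array([291., 248.,  55.,  54.])), (0.61, array([449., 216.,  46.,  43.]))]
lamp_pointer [(0.69, array([189.6, 304. ]), array([0.5246, 0.1774, 0.085 ]))] [(0.88, array([202., 317.,  23.,  21.]))]
```

View pics/crop1.png

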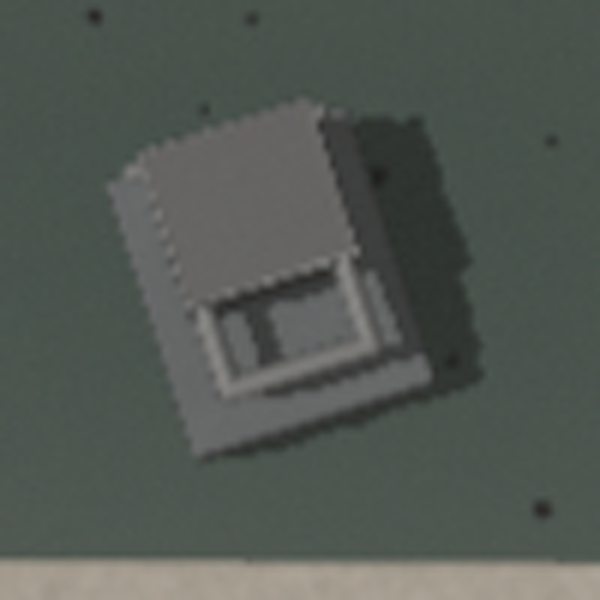

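View pics/side1.png

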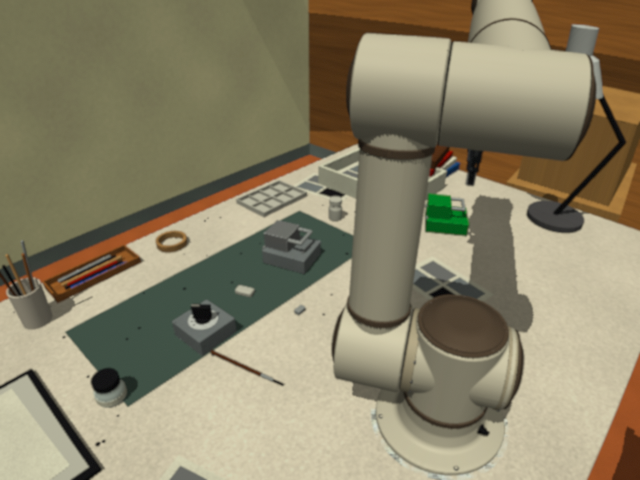

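The crop confirms the choice: a grey box with a shut cover and a wire handle on the robot side, its bar running from (228,390) to (375,348) in the crop. Next I'll fit the box pose from the corners.

```bash
python3 - <<'E'
from h import *
from scipy.optimize import least_squares
np.set_printoptions(precision=4,suppress=True)
c=viewer.camera("top")
P=np.array([[-63.5,55,45],[-63.5,-55,45],[63.5,55,45],[-8,38,90],[-8,-38,90],[62,38,90],[62,-38,90],[-44,0,81]])/1e3
uv=np.array([[200,457],[430,380],[110,185],[190,303],[355,253],[140,155],[308,98],[303,366]])/6-.42+[270,165]
def T(p,P):
    s,k=np.sin(p[2]),np.cos(p[2]); return np.c_[p[0]+k*P[:,0]-s*P[:,1],p[1]+s*P[:,0]+k*P[:,1],P[:,2]]
r=least_squares(lambda p:(proj(c,T(p,P))-uv).ravel(),[.56,-.19,.3],loss="soft_l1")
print(r.x,np.degrees(r.x[2]));print(r.fun.reshape(-1,2))
p=r.x
print("handle,hinge,dial",T(p,np.array([[-44,0,81],[62,0,45],[26,0,75]])/1e3))
o=bot.get_obs();print({k:np.round(o[k],3) for k in("ee_pos","tcp_rot","opening")})
E
```

```text
[ 0.5702 -0.1813  0.3226] 18.48504641226427
[[-0.702   0.1306]
 [ 1.4468 -0.3751]
 [-0.9176 -0.905 ]
 [-0.1897  1.4911]
 [ 1.2799  0.3011]
 [-0.5546 -0.2736]
 [ 0.301  -0.2332]
 [ 0.0028  0.2182]]
handle,hinge,dial [[ 0.5285 -0.1952  0.081 ]
 [ 0.629  -0.1616  0.045 ]
 [ 0.5948 -0.1731  0.075 ]]
{'ee_pos': array([ 0.241, -0.495,  0.231]), 'tcp_rot': array([179.999,  -0.   ,  25.943]), 'opening': np.float64(0.085)}
```

```bash
python3 -m inch '[[[45,48.7,-18,6,0,0,0],[45,48.7,-18,6,0,0,0],[45,48.7,-18,6,0,0,0],[45,48.7,-18,6,0,0,0],[45,48.7,-18,12,0,0,0],[45,48.7,-18,12,0,0,0],[45,48.7,-18,12,0,0,0],[45,48.7,-18,12,0,0,0]]]' 20; python3 -m inch '[[[45,0,0,0,0,0,-10.3],[45,0,0,0,0,0,-10.3],[45,0,0,0,0,0,-10.3],[45,0,0,0,0,0,-10.3],[45,0,0,0,0,0,-10.3],[45,0,0,0,0,0,-10.3],[45,0,0,0,0,0,-10.3],[45,0,0,0,0,0,-10.3]]]'; python3 -m inch '[[[45,0,0,0,0,0,0],[45,0,0,0,0,0,0]]]'
cat > d.py <<'E'
# tool-frame shift (mm) needed to put the TCP at a world point; side crop
import sys
from h import *
from scipy.spatial.transform import Rotation as Ro
np.set_printoptions(precision=2,suppress=True)
o=bot.get_obs(); R=Ro.from_euler("xyz",o["tcp_rot"],degrees=True)
print(o["time"],o["ee_pos"]*1e3,o["tcp_rot"],o["q"],o["wrist_force"],o["opening"])
if len(sys.argv)>3: print("shift",1e3*R.inv().apply(np.array(sys.argv[1:4],float)-o["ee_pos"]))
E
python3 d.py .5285 -.1952 .062
python3 - <<'E'
from h import *
a=viewer.camera("top")["pixels"][150:270,240:400,::-1];b=viewer.camera("side")["pixels"][180:300,220:380,::-1]
cv2.imwrite("pics/p2.png",cv2.resize(np.vstack([a,b]),(400,600),interpolation=cv2.INTER_CUBIC))
E
```

```text
time: 1.8
ee_pos: [0.529, -0.1932, 0.1591]
tcp_rot: [180.0, -0.0, 25.9]
wrist_force: [1.0, -0.3, -1.3]
opening: 0.0386
grasp_force: 0.0
time: 2.8
ee_pos: [0.528, -0.1946, 0.1593]
tcp_rot: [-180.0, 0.0, 108.7]
wrist_force: [-0.2, -0.8, 0.1]
opening: 0.0382
grasp_force: 0.0
time: 3.05
ee_pos: [0.528, -0.1946, 0.1593]
tcp_rot: [180.0, -0.0, 108.1]
wrist_force: [0.2, 0.0, -0.4]
opening: 0.0385
grasp_force: 0.0
3.05 [ 527.96 -194.65  159.27] [180.    -0.   108.11] [-20.24   5.84   3.03  87.19   0.    51.65] [ 0.21  0.02 -0.44] 0.038468211020095316
shift [-0.69  0.34 97.27]
```

View pics/p2.png

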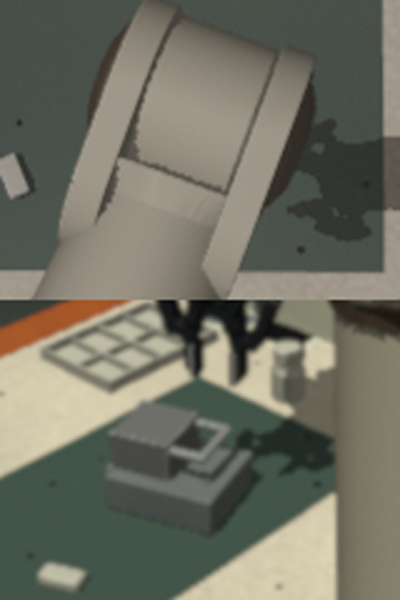

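The top view is blocked by the arm. The side crop shows the fingers straddling the handle line from above, so I'll go down with a narrower opening that clears both the cover front and the bar.

```bash
python3 -m inch '[[[30,-0.7,0.3,15,0,0,0],[30,0,0,15,0,0,0],[30,0,0,15,0,0,0],[30,0,0,10,0,0,0],[30,0,0,0,0,0,0]]]' 20; 
python3 - <<'E'
from h import *
b=viewer.camera("side");print(proj(b,[[.528,-.1946,.104]]))
b=b["pixels"][180:300,220:380,::-1]
cv2.imwrite("pics/p3.png",cv2.resize(b,(800,600),interpolation=cv2.INTER_CUBIC))
E
```

```text
time: 3.78
ee_pos: [0.528, -0.195, 0.1032]
tcp_rot: [-179.9, -0.1, 108.3]
wrist_force: [0.4, -0.6, 0.1]
opening: 0.0257
grasp_force: 0.0
[[306.70454917 229.87147045]]
```

View pics/p3.png

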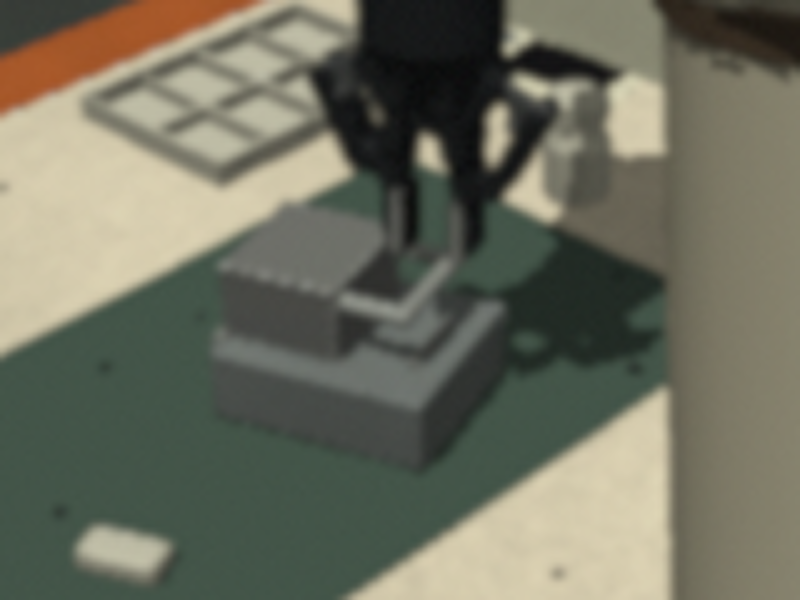

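The tips at crop (400,245) and (468,250) straddle the bar's middle, near (430,287). I'll go down and close.

```bash
python3 -m inch '[[[30,0,0,12,0,0,0],[30,0,0,12,0,0,0],[30,0,0,12,0,0,0],[30,0,0,5,0,0,0],[30,0,0,0,0,0,0]]]' 20; python3 -m inch '[[[0,0,0,0,0,0,0],[0,0,0,0,0,0,0],[0,0,0,0,0,0,0],[0,0,0,0,0,0,0]]]' 25; python3 d.py
```

```text
time: 4.45
ee_pos: [0.5282, -0.1951, 0.0628]
tcp_rot: [-180.0, -0.0, 108.3]
wrist_force: [0.1, -0.4, -0.3]
opening: 0.0254
grasp_force: 0.0
time: 4.95
ee_pos: [0.5307, -0.1946, 0.064]
tcp_rot: [179.7, 0.0, 108.4]
wrist_force: [11.3, 4.4, -5.7]
opening: 0.0088
grasp_force: 26.4
4.95 [ 530.74 -194.58   63.98] [179.72   0.03 108.41] [-20.21   6.87  -6.38  76.51   0.15  51.38] [11.29  4.44 -5.66] 0.008765944190411969
```

```bash
python3 -m inch '[[[0,0,3,-1,0,0,0],[0,0,4,-11,0,0,0],[0,0,5.8,-10.2,0,0,0],[0,0,6.5,-9.7,0,0,0],[0,0,7.5,-9.1,0,0,0],[0,0,0,0,0,0,0]]]'; python3 d.py
```

```text
time: 5.7
ee_pos: [0.5541, -0.1869, 0.1064]
tcp_rot: [180.0, 0.1, 108.3]
wrist_force: [-7.5, -2.2, 6.0]
opening: 0.0088
grasp_force: 26.4
5.7 [ 554.14 -186.89  106.44] [179.99   0.06 108.34] [-18.62   9.03   0.73  81.66  -0.04  53.05] [-7.53 -2.2   5.98] 0.008812077748992363
```

```bash
python3 -m inch '[[[0,0,8,-8.2,0,0,0],[0,0,9,-7.3,0,0,0],[0,0,10,-6.3,0,0,0],[0,0,10.4,-5.1,0,0,0],[0,0,11,-4.1,0,0,0],[0,0,11.3,-2.9,0,0,0],[0,0,11.6,-1.7,0,0,0],[0,0,0,0,0,0,0]]]'; python3 d.py
```

```text
time: 6.7
ee_pos: [0.6227, -0.1642, 0.1398]
tcp_rot: [180.0, 0.0, 108.4]
wrist_force: [0.7, -3.5, 3.5]
opening: 0.0092
grasp_force: 27.0
6.7 [ 622.67 -164.18  139.8 ] [179.97   0.03 108.37] [-14.77  17.11  13.97  86.81  -0.01  56.86] [ 0.66 -3.53  3.49] 0.009188849902004602
```

```bash
python3 -m inch '[[[0,0,11.7,-0.4,0,0,0],[0,0,11.7,0.8,0,0,0],[0,0,11.5,2,0,0,0],[0,0,11.2,3.2,0,0,0],[0,0,11,4.3,0,0,0],[0,0,10.4,5.4,0,0,0],[0,0,0,0,0,0,0]]]'; python3 d.py
```

```text
time: 7.58
ee_pos: [0.6866, -0.1426, 0.1235]
tcp_rot: [-180.0, -0.0, 108.4]
wrist_force: [1.2, -4.5, 0.2]
opening: 0.009
grasp_force: 26.9
7.575 [ 686.55 -142.65  123.48] [-179.99   -0.02  108.37] [-11.74  25.59  23.14  87.57   0.01  59.89] [ 1.18 -4.52  0.19] 0.009008196030911355
```

```bash
python3 -m inch '[[[35,0,0,0,0,0,0],[35,0,0,0,0,0,0],[35,0,0,-15,0,0,0],[35,0,0,-30,0,0,0],[35,0,-20,-30,0,0,0],[45,-40,-40,-10,0,0,0],[45,-50,-40,0,0,0,0],[45,-50,-30,0,0,0,0]]]'; python3 -m inch '[[[45,-50,-20,0,0,0,0],[45,-50,-20,0,0,0,0],[45,0,0,0,0,0,0],[45,0,0,0,0,0,0]]]'; python3 d.py
python3 - <<'E'
from h import *
a=viewer.camera("top");b=viewer.camera("side")["pixels"][180:300,220:380,::-1]
cv2.imwrite("pics/p4.png",np.vstack([cv2.resize(x,(400,300),interpolation=cv2.INTER_CUBIC) for x in(a["pixels"][150:270,240:400,::-1],b)]))
E
```

```text
time: 8.57
ee_pos: [0.606, -0.3169, 0.2119]
tcp_rot: [179.9, 0.1, 108.4]
wrist_force: [1.2, -0.0, -0.2]
opening: 0.0385
grasp_force: 0.0
time: 9.07
ee_pos: [0.6003, -0.4229, 0.2103]
tcp_rot: [180.0, 0.0, 108.3]
wrist_force: [-0.3, -0.4, -0.1]
opening: 0.0385
grasp_force: 0.0
9.075 [ 600.28 -422.92  210.31] [179.97   0.01 108.31] [-35.17  33.21  43.49 100.26   0.02  36.51] [-0.28 -0.4  -0.14] 0.03850885648680862
```

View pics/p4.png

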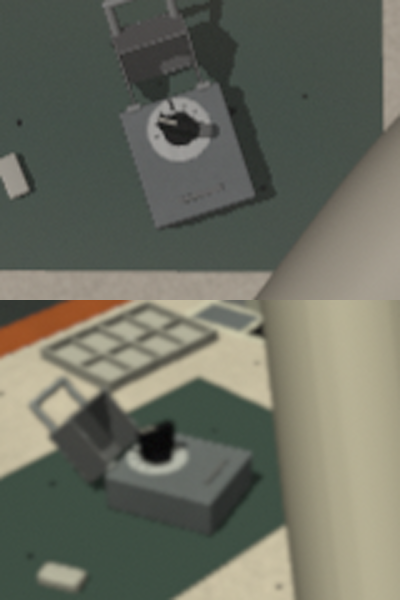

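The cover lies open behind the hinge, and the dial is clear at crop (180,128). I'll zoom in on the dial to read the pointer.

```bash
python3 - <<'E'
from h import *
a=viewer.camera("top")
cv2.imwrite("pics/p5.png",cv2.resize(a["pixels"][180:245,282:347,::-1],(600,600),interpolation=cv2.INTER_CUBIC))
E
```

```text
(no output)
```

View pics/p5.png

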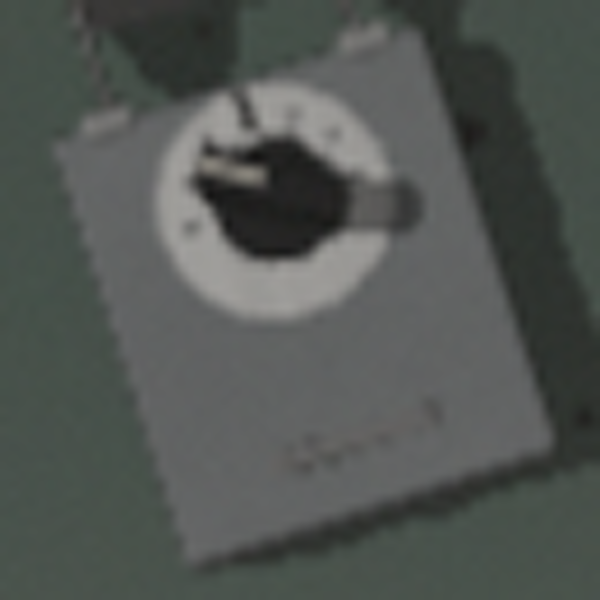

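```bash
cat > fit.py <<'E'
from h import *
from scipy.optimize import least_squares
np.set_printoptions(precision=2,suppress=True)
c=viewer.camera("top")
px=lambda a:np.array(a,float)/(600/65)-.45+[282,180]
P=np.array([[-63.5,55,45],[-63.5,-55,45],[63.5,55,45],[63.5,-55,45],[26,0,45]])/1e3
uv=px([[188,565],[550,442],[58,150],[418,28],[275,201]])
def T(p,P):
    s,k=np.sin(p[2]),np.cos(p[2]); return np.c_[p[0]+k*P[:,0]-s*P[:,1],p[1]+s*P[:,0]+k*P[:,1],P[:,2]]
r=least_squares(lambda p:(proj(c,T(p,P))-uv).ravel(),[.57,-.18,.3]);p=r.x
print(p[:2]*1e3,np.degrees(p[2]),r.fun)
ax=T(p,np.array([[.026,0,.085]]))[0]; print("axis",ax*1e3)
w=back(c,px([[203,160],[265,178]]),.085); print("line",w*1e3)
for d in (w[0]-w[1],w[0]-ax,w[:].mean(0)-ax): print("dial rad",-(np.arctan2(d[1],d[0])-p[2]-np.pi/2),np.hypot(*d[:2])*1e3)
E
python3 fit.py; python3 d.py
```

```text
[ 569.07 -180.4 ] 18.23646857473467 [-0.18  0.5   1.14  0.66 -1.11 -0.98  0.17 -0.79 -0.02  0.59]
axis [ 593.76 -172.27   85.  ]
line [[ 600.76 -153.5    85.  ]
 [ 595.88 -170.38   85.  ]]
dial rad 0.6000598876189447 17.567921795830134
dial rad 0.6751898819601934 20.03014650571199
dial rad 0.7336203529227354 11.290232173823263
9.275 [ 600.78 -421.73  210.6 ] [179.96   0.04 108.43] [-35.07  33.13  43.4  100.22   0.01  36.5 ] [-0.36 -0.32  0.37] 0.03855546219089453
```

The pointer reads about 0.65 rad, with its line from (203,160) to (265,178) in the crop. The axis is at about (594,-172) mm, so I'll go above it.

```bash
python3 -m inch '[[[45,40,12,0,0,0,0],[45,40,12,0,0,0,0],[45,40,12,0,0,0,0],[45,40,12,0,0,0,0],[45,40,12,0,0,0,0],[45,39,12.5,0,0,0,0],[45,0,0,15,0,0,9.3],[45,0,0,15,0,0,9.3]]]'; python3 -m inch '[[[45,0,0,20,0,0,9.3],[45,0,0,20,0,0,9.3],[45,0,0,20,0,0,0],[45,0,0,0,0,0,0],[45,0,0,0,0,0,0]]]'; python3 d.py .5945 -.172 .056
python3 - <<'E'
from h import *
b=viewer.camera("side");print(proj(b,[[.5945,-.172,.085],[.5945,-.172,.12],[.6008,-.1535,.085]]))
b=b["pixels"][200:275,235:335,::-1]
cv2.imwrite("pics/p6.png",cv2.resize(b,(800,600),interpolation=cv2.INTER_CUBIC))
E
```

```text
time: 10.28
ee_pos: [0.5941, -0.1716, 0.1802]
tcp_rot: [179.9, 0.0, 89.6]
wrist_force: [0.5, -0.7, 1.4]
opening: 0.0385
grasp_force: 0.0
time: 10.9
ee_pos: [0.5942, -0.1729, 0.1209]
tcp_rot: [179.9, -0.0, 71.2]
wrist_force: [0.2, 0.4, -0.2]
opening: 0.0383
grasp_force: 0.0
10.9 [ 594.2  -172.9   120.87] [179.92  -0.01  71.19] [-16.23  13.57   7.58  83.94   0.    92.58] [ 0.19  0.41 -0.16] 0.038299701470193
shift [ 0.94 -0.1  64.87]
[[283.20285637 230.38722972]
 [282.6859117  219.17071311]
 [276.60804886 232.21040722]]
```

View pics/p6.png

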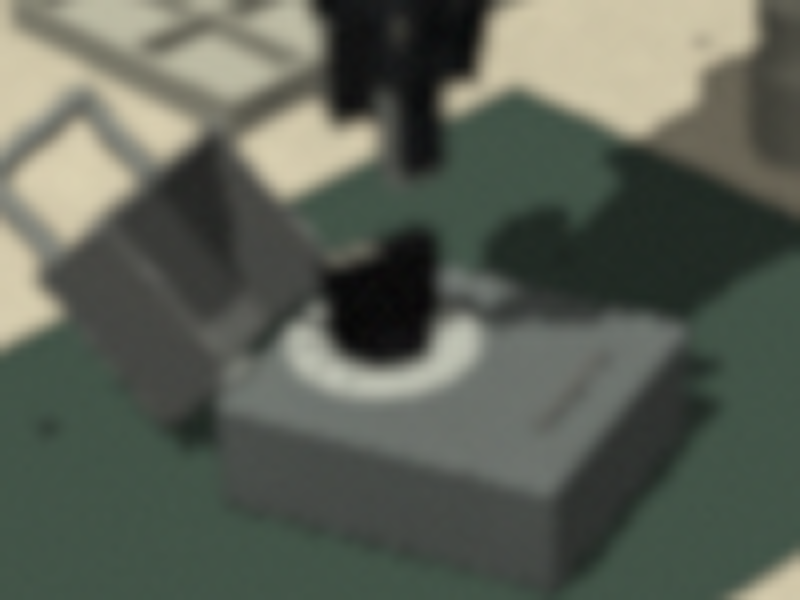

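The side crop puts the grip bar's top centre at about (380,250), within 1–2 mm of the predicted (386,243). I'll go down and grip.

```bash
python3 -m inch '[[[45,1,0,15,0,0,0],[45,0,0,15,0,0,0],[45,0,0,15,0,0,0],[45,0,0,12,0,0,0],[45,0,0,8,0,0,0],[45,0,0,0,0,0,0]]]' 25; python3 -m inch '[[[0,0,0,0,0,0,0],[0,0,0,0,0,0,0],[0,0,0,0,0,0,0],[0,0,0,0,0,0,0]]]'; python3 d.py
```

```text
time: 11.7
ee_pos: [0.5939, -0.1723, 0.0539]
tcp_rot: [-179.9, 0.0, 71.1]
wrist_force: [-0.4, 0.5, 0.2]
opening: 0.0387
grasp_force: 0.0
time: 12.2
ee_pos: [0.5956, -0.1732, 0.0555]
tcp_rot: [179.8, 0.0, 71.1]
wrist_force: [5.1, -3.6, -1.6]
opening: 0.0117
grasp_force: 29.3
12.2 [ 595.59 -173.16   55.5 ] [179.8    0.03  71.12] [-16.19  14.51   1.47  76.76  -0.04  92.68] [ 5.12 -3.62 -1.57] 0.011704860409258042
```

```bash
python3 -m inch '[[[0,0,2.5,0,0,0,0],[0,0,0,0,0,0,8.8],[0,0,0,0,0,0,8.8],[0,0,0,0,0,0,8.8],[0,0,0,0,0,0,8.8],[0,0,0,0,0,0,8.8],[0,0,0,0,0,0,8.8],[0,0,0,0,0,0,0]]]'; python3 -m inch '[[[0,0,0,0,0,0,0],[0,0,0,0,0,0,0]]]'; python3 d.py
```

```text
time: 13.2
ee_pos: [0.5942, -0.1716, 0.0554]
tcp_rot: [-179.8, 0.2, 18.3]
wrist_force: [-16.2, 7.7, 12.4]
opening: 0.0116
grasp_force: 31.5
time: 13.45
ee_pos: [0.5942, -0.1715, 0.0555]
tcp_rot: [-179.8, 0.2, 18.4]
wrist_force: [-15.3, 8.6, 11.9]
opening: 0.0116
grasp_force: 31.5
13.45 [ 594.24 -171.54   55.46] [-179.76    0.19   18.38] [-16.14  14.76   1.77  77.29   0.09 145.47] [-15.35   8.63  11.91] 0.01155671847720979
```

```bash
python3 -m inch '[[[45,0,0,0,0,0,0],[45,0,0,0,0,0,0],[45,0,0,0,0,0,0],[45,0,0,-20,0,0,0],[45,0,0,-40,0,0,0],[45,0,0,-50,0,0,0],[45,-20,40,-40,0,0,0],[45,-20,50,0,0,0,0]]]'; python3 -m inch '[[[45,-20,55,0,0,0,0],[45,-10,55,0,0,0,0],[45,0,50,0,0,0,0],[45,0,0,0,0,0,0],[45,0,0,0,0,0,0]]]'; python3 d.py
python3 - <<'E'
from h import *
a=viewer.camera("top")
cv2.imwrite("pics/p7.png",cv2.resize(a["pixels"][160:225,282:347,::-1],(600,600),interpolation=cv2.INTER_CUBIC))
E
```

```text
time: 14.45
ee_pos: [0.5882, -0.272, 0.211]
tcp_rot: [179.7, -0.3, 18.5]
wrist_force: [0.1, -1.5, 0.4]
opening: 0.0385
grasp_force: 0.0
time: 15.08
ee_pos: [0.6088, -0.4323, 0.2052]
tcp_rot: [-180.0, -0.0, 18.3]
wrist_force: [0.5, 0.9, 0.5]
opening: 0.0383
grasp_force: 0.0
15.075 [ 608.79 -432.32  205.2 ] [-180.     -0.02   18.33] [-35.38  35.45  46.21 100.75   0.01 126.29] [0.47 0.89 0.46] 0.03832729695778122
```

View pics/p7.png

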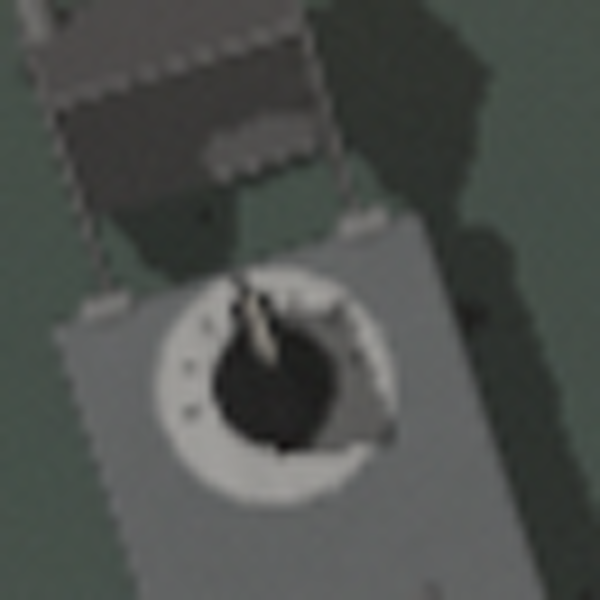

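The pointer line, (245,290) to (272,360), lies by the long mark at (240,280). I'll measure the remaining error.

```bash
python3 - <<'E'
from h import *
np.set_printoptions(precision=2,suppress=True)
ims=[]
for i in range(4): c=viewer.camera("top"); ims.append(c["pixels"].mean(2))
g=np.mean(ims,0)
print(g[188:202,304:318].astype(int))
print([ (m["position"],m["conf"]) for m in finder.mark_of("top","lamp_pointer")])
yaw=np.radians(18.3); u=np.array([np.cos(yaw),np.sin(yaw),0])
for ax in([.5938,-.1723,.085],[.5955,-.172,.085]):
  ax=np.array(ax)
  for d in(-6,-3,0,3,6):
    a=yaw-np.radians(d); w=np.array([np.cos(a),np.sin(a),0])
    print(d,proj(c,[ax+.02*w,ax+.004*w]).ravel())
print("mark",proj(c,[np.array([.5938,-.1723,.045])+r*u for r in(.02,.025,.03)]).ravel())
E
```

```text
[[ 47  46  52  70  78  85  88 101 104 104 100 100  99  99]
 [ 51  63  75  82  98 133 134 138 137 137 132 121 105  99]
 [ 91 118 125  88  93 142 152 152 153 153 152 145 136 130]
 [125 148 151 119  66 109 116 133 149 139 143 153 151 149]
 [144 154 148 101  77 113  45 103 146 125 134 153 152 145]
 [150 152 141  47  80 120  65  75 118 102 113 125 124 114]
 [132 152 142  71  65 106  96  46  66  74  83  90  88  77]
 [119 141 141  79  47  94 119  35  41  54  59  79  89  82]
 [140 139 125  59  34  84 126  65  32  29  34  52  75  90]
 [150 139  84  34  32  69 110  96  33  30  31  31  49  78]
 [147 122  45  33  33  47  79  92  33  31  30  30  34  52]
 [141  85  36  35  33  34  48  60  33  32  29  29  29  38]
 [138  57  35  36  35  33  36  36  35  32  30  30  29  36]
 [138  45  36  35  33  32  36  36  34  33  30  31  30  34]]
[([172.6, 226.2], 0.64)]
-6 [307.78 192.44 310.37 198.21]
-3 [308.16 192.28 310.45 198.18]
0 [308.56 192.15 310.53 198.15]
3 [308.96 192.03 310.61 198.13]
6 [309.36 191.93 310.69 198.11]
-6 [307.66 191.77 310.26 197.54]
-3 [308.05 191.61 310.33 197.51]
0 [308.44 191.47 310.41 197.48]
3 [308.84 191.36 310.49 197.46]
6 [309.25 191.26 310.57 197.44]
mark [308.95 194.63 308.35 192.82 307.76 191.  ]
```

The pointer is within about 2° of the long mark, the cover lies fully open, and the other dial's pointer hasn't moved: it was at (172.6,226.8) and is now at (172.6,226.2). I'm handing in.

```bash
python3 -c "
from workcell import bot
print(bot.job_done())"
```

```text
the job is handed in; nothing more can be done
None
```

I opened the guarded box's cover, which stays laid back by itself, then turned its dial clockwise to within about 2° of the long mark; the other dial was left alone, and the job was handed in at about 15 s.

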